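# Clamp a jig block in the cam vise

## Robot

A 6-joint arm with a two-finger parallel gripper is mounted at the origin on a cart in front of the work surface, level with it; the furniture and walls round the work are solid. World frame = base frame: x ahead of the robot, y to its left, z up, the work surface at z = 0. Lengths are in mm, angles in rad, forces in N, time in s.
With the tool pointing down it reaches from about 275 to 975 mm from the base axis. Payload 8.4 kg.
Tool frame: the origin (TCP) lies at the very end of the fingers, on their centre line; the grasp point (between the pads) lies 19 mm behind it; z points along the fingers, y is the line along which they close (so a half turn about z gives the same grasp; the last joint's range is limited). The gripper opens to 92 mm and grips with 3 to 60 N. Pads are 20 mm wide; open, the fingers measure 128 mm over their backs; the gripper's body (75 mm by 189 mm) begins 69 mm behind the grasp point.
Start: joints at [1.342, 0.353, 1.633, -0, 1.155, -0.002], TCP at [140.536, 608.997, 214.583] pointing down, gripper open.
Joint ranges: [-2.63, 2.63], [-0.92, 2.1], [0.06, 2.66], [-1.3, 4.44], [0, 2.69], [-3.02, 3.02]. Speed limits (rad/s): [2.22, 2.22, 2.79, 3.14, 3.14, 3.14].

## Interface

Orientations are given as a unit quaternion [w, x, y, z].
In Python, from plant import bot, grab_frame, get_calibration, hand_in, spotter gives the robot as it stands.
- The arm moves only by the shell command python3 -m handwheel 'ROWS'. ROWS is JSON, a list of rows, each a list of 5 numbers: the shift along the tool's x, y, z in m, then the turn about the tool's z in degrees, then the finger opening in m, from 0 to 0.0919. In form: [[x, y, z, twist, grip], ...]. A call has exactly 8 rows; each row shifts and turns the commanded pose from where the row before left it, along the tool's axes as they then stand; what a row does not reach is not made up. A row lasts 1/12 s, in which the tool goes at most 41.7 mm and 7.16 degrees, less where a joint would pass 70% of its speed; a pose out of reach is approached as far as the arm can. A call with a gripper value outside its range is refused whole. The fingers move at their own pace and stop on an object; the grip force is fixed at half the most. Time passes only in rows, so rows that do not move let the fingers close, or fill a call up. It gives the time, the measured TCP pose, the force, the opening and the grip force at its end, in the units of the state.
- bot.sense(): the state, without advancing time (a new reading comes with each control period).
- grab_frame(name): name is "side" or "top"; returns (picture, depth): 384x512x3 uint8, blue, green, red; 384x512 float32, mm along the optical axis (not along the pixel's ray), 0 where there is no reading.
- get_calibration(name): a dict with "fx", "fy", "cx", "cy" (pixels), "extrinsics" (4x4, takes a point from camera to world coordinates). Camera axes: x right, y down, z forward; pixel columns grow to the right and rows downward; lengths in mm; the calibration is good to about 2 mm. A picture is of the moment at which its call begins. get_calibration takes no time and is no camera call.
- hand_in(): hands the job in; it is judged then, once.
Trained networks look in the newest picture that a camera, given by its name, has taken for a name from the list of things; names that differ only in an ending like _2 or _b are one class to them, and where a whole thing is asked for, a point or a joint stands for the part that bears it (a point fixed in the world has none). Each returns a list of dicts, best first, with "confidence" (0 to 1); they miss things now and then, are a little off and sometimes report something else, mostly with a low value. They report only what shows in the picture. A call takes as long as a camera call.
- spotter.spot_in(label, camera): "location" ([column, row] in pixels, amid what is visible of it).
- spotter.tip_of(label, camera): "location" ([column, row] in pixels: a listed point, or the origin of a listed thing).
The state is a dict: "time_s": time; "joint_positions": joint angles; "qd": joint speeds; "tau": joint torques, N m; "tcp_pos": TCP position; "tool_rot": TCP orientation; "force": force on the tool from outside, world axes, zero at the start; "moment": the same for the moment, N m; "grip_width": finger opening in mm; "finger_force": force on a finger pad.
Only numpy, scipy, OpenCV 4.12 (cv2) and the standard library are available. Lean on these libraries where they do the work, as an engineer would, in place of code of your own. Each camera call takes 0.05 s, during which the arm holds its last target. There are 200 camera calls.

## Task

The wooden jig block lying in the bolted-down bench vise has to be clamped for drilling, by pushing with the fingertips only. Push the block along the vise until its end is against the work stop and slide the jaw up to it so that the block sits square and tight between the two jaws; only then press the cam lever down flat to lock the jaw. Do not pick the block up or tip it, and leave the other things on the bench where they are.

Things in the scene. Friction and masses are not known exactly. Their poses are not given: they have to be found in the camera images.
- vise: grey cam vise bolted to the bench (cannot move), 116 x 262 mm, 67 mm high, side lugs out to x = 90 mm. Origin: centre of its underside, on the bench. y axis: sliding direction, from the sliding jaw (-y) to the fixed jaw (+y end); x axis: along the jaw faces. Block and jaw rest on flat ways at z = 30 mm, x from -50 to 50 mm, y from -127 to 69 mm.
- fixed_jaw (a point): point in the middle of the fixed jaw's face, at (0, 69, 48) mm in the vise's frame; the face looks to the vise's -y, x from -50 to 50 mm, top at z = 67 mm. The sliding jaw is as wide and as high.
- stop_face (a point): point on the face of the work stop, a steel tongue screwed to the +x end of the fixed jaw; at (50, 49, 48) mm in the vise's frame. The face looks to the vise's -x, is 24 mm high (z 36 to 60 mm) and reaches 40 mm out from the fixed jaw's face.
- block: wooden jig block, 45 x 75 x 45 mm, 0.13 kg, on the ways between the jaws. Origin: centre of its underside. Its y axis is its 75 mm length, along the vise's x within 0.12 rad (either way round); its x axis is the 45 mm width that goes between the jaws. It starts 27 to 52 mm short of the stop and 3 to 16 mm off the fixed jaw; against the stop its origin is at x = 12.5 mm in the vise's frame.
- vise_jaw (a joint): travel of the sliding jaw in m: 0 = fully open, growing as it slides towards the fixed jaw; the gap between the jaws is 0.100 minus this value (0.055 on the 45 mm block). It stays where it is left; sliding friction about 5 N while the lever is up; with the lever flat, a brake shoe under the cam holds it against about 20 N.
- jaw_back (a point): point on the sliding jaw's flat upright back face, good to push at: x = -36 mm in the vise's frame, 26 mm above the ways, 46 mm behind the gripping face. That face is free for |x| from 23 to 50 mm, z from 31 to 67 mm; between, a 46 mm wide, 55 mm high tail with the cam lever reaches 33 mm further back (-y). A push of 8 N moves the jaw; 15 N seats it firmly.
- cam_lever (a joint): angle of the cam lever in rad: 0 = raised at 49 degrees, 0.85 = flat (level), locked, at its end stop. Hinge on the sliding jaw, along the vise's x, 61 mm behind the gripping face, 46 mm above the bench; the lever points to the vise's -y, its free end goes down. Friction about 0.07 N m, slightly more near the end; it stays where left. Press it along its arc: straight down it can jam while steep.
- lever_pad (a point): point on top of the lever's black grip (20 mm wide, 52 mm long, on the vise's middle line x = 0), 70 mm from the hinge along the lever and 9 mm above the hinge line; 55 mm above the bench when the lever is flat. The lever ends 96 mm from the hinge.
- spare_block: a second, equal wooden block standing on the bench beyond the vise, not to be touched. Origin: centre of its underside.
- glue_stick: glue stick, 26 mm across, 87 mm tall, standing on the bench beyond the vise; a bystander. Origin: centre of its underside.
- marker_blue: white marker with blue cap, 140 x 18 x 20 mm, lying on the bench on the vise's -x side; a bystander. Origin: centre of its underside.
- mug: blue and white mug, 78 x 112 x 92 mm; a bystander. Origin: centre of its underside.
- tape_roll: roll of brown packing tape, 104 mm across, 50 mm high; a bystander. Origin: centre of its underside.
- carton: small brown carton, 66 x 124 x 54 mm; a bystander. Origin: centre of its underside.
- screwdriver: green-handled screwdriver, 200 x 26 x 26 mm, lying on the bench; a bystander. Origin: centre of its underside.
- note_pad: yellow note pad, 76 x 77 x 14 mm; a bystander. Origin: centre of its underside.

How it is judged:
By the outcome, as a careful person would: the job done as asked, in the order asked, and still so for the second after the job is handed in, with the robot touching nothing.
It also fails if it takes over 42 s, if anything falls off the work surface, if the arm or the gripper's body presses on something with over 40 N, if the wrist force passes 120 N, or if a joint passes its speed limit or range.

## Working session

There is one attempt and no reset: what is moved stays moved. The work goes in short steps, Python scripts to look and compute and a shell command to move; the robot and the scene stay as the last step left them, time stands still between calls to the robot, and variables do not carry over. Pictures are saved under pics/ and viewed, at most 10 in all, crops included, and the job is handed in when it is done.

```bash
ls; mkdir -p pics; cat > h.py <<'E'
import numpy as np,cv2
from plant import bot,grab_frame,get_calibration,hand_in,spotter
def pt(cam,uv,d):
    c=get_calibration(cam);p=np.array([(uv[0]-c['cx'])/c['fx']*d,(uv[1]-c['cy'])/c['fy']*d,d,1]);return (np.array(c['extrinsics'])@p)[:3]
def proj(cam,P):
    c=get_calibration(cam);q=np.linalg.inv(np.array(c['extrinsics']))@np.append(P,1);return np.array([q[0]/q[2]*c['fx']+c['cx'],q[1]/q[2]*c['fy']+c['cy']])
def ray(cam,uv):
    a=pt(cam,uv,0.);b=pt(cam,uv,1.);d=b-a;return a,d/np.linalg.norm(d)
def tri(u1,u2):
    a,d=ray('top',u1);b,e=ray('side',u2)
    s=np.linalg.lstsq(np.c_[d,-e],b-a,rcond=None)[0];p=a+d*s[0];q=b+e*s[1];return (p+q)/2,np.linalg.norm(p-q)
E
python3 - <<'E'
from h import *
np.set_printoptions(precision=1,suppress=True)
for c in('top','side'):
    im,d=grab_frame(c);cv2.imwrite(f'pics/{c}0.png',im);np.save(f'{c}0.npy',d)
    print(c,get_calibration(c))
for n in['vise','fixed_jaw','stop_face','block','jaw_back','lever_pad']:
    r={}
    for c in('top','side'):
        L=spotter.tip_of(n,c);
        for l in L[:2]: print(n,c,np.array(l['location']),round(l['confidence'],2))
        if L:r[c]=L[0]['location']
    if len(r)==2: print('  tri',*tri(r['top'],r['side']))
s=bot.sense();print(s['time_s'],s['tcp_pos'],s['tool_rot'],s['force'])
E
```

```text
pics
top {'fx': 391.31528286369877, 'fy': 391.31528286369877, 'cx': 257.30983487526095, 'cy': 187.39566832394524, 'extrinsics': array([[  -0. ,   -1. ,    0.2,  343.8],
       [  -1. ,    0. ,    0. ,    3.9],
       [  -0. ,   -0.2,   -1. , 1170.8],
       [   0. ,    0. ,    0. ,    1. ]])}
side {'fx': 449.1584423260399, 'fy': 449.1584423260399, 'cx': 258.60257447270646, 'cy': 196.16732167148163, 'extrinsics': array([[   0.9,   -0.2,    0.3,  196.7],
       [  -0.3,   -0.6,    0.7, -886. ],
       [   0. ,   -0.8,   -0.7,  933. ],
       [   0. ,    0. ,    0. ,    1. ]])}
vise top [211.2 206.6] 0.74
vise side [229.9 191.9] 0.67
  tri [502.2 155.9  -0.1] 2.0277524791402226
fixed_jaw top [180.4 211.6] 0.57
fixed_jaw side [220.1 169.4] 0.6
  tri [490.  241.4  29.4] 13.974625807641166
stop_face top [187.9 187. ] 0.58
stop_face side [239.4 166.7] 0.66
  tri [555.5 220.   40.9] 2.2633037917049763
block top [195.2 216.9] 0.8
block side [216.3 176. ] 0.79
  tri [468.7 196.   42.5] 5.976011858755464
jaw_back top [229.  210.2] 0.72
jaw_back side [230.9 190.5] 0.94
  tri [485.7  96.7  57.7] 6.419722263279174
lever_pad top [251.6 191.9] 0.65
lever_pad top [217.7 160.3] 0.19
lever_pad side [250.8 185.8] 0.43
lever_pad side [262.1 165. ] 0.39
  tri [526.5  30.5 117.7] 3.4055000399981883
0.7 [140.5 609.  214.6] [0.  0.1 1.  0. ] [-0.3  0.7 -0.1]
```

```bash
python3 - <<'E'
from h import *
a=cv2.imread('pics/top0.png');b=cv2.imread('pics/side0.png')
cv2.imwrite('pics/t1.png',cv2.resize(a[110:290,130:370],None,fx=3.3,fy=3.3,interpolation=cv2.INTER_CUBIC))
cv2.imwrite('pics/s1.png',cv2.resize(b[90:270,140:380],None,fx=3.3,fy=3.3,interpolation=cv2.INTER_CUBIC))
E
```

```text
(no output)
```

View pics/t1.png

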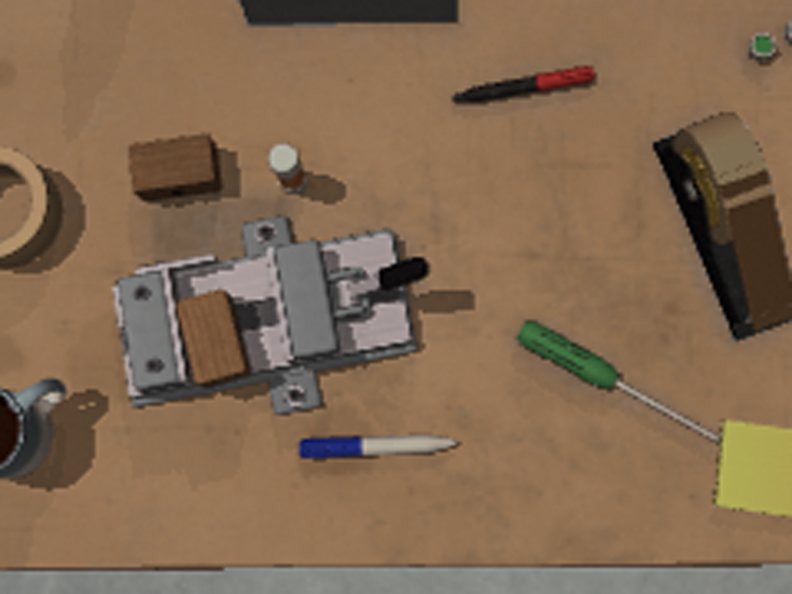

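View pics/s1.png

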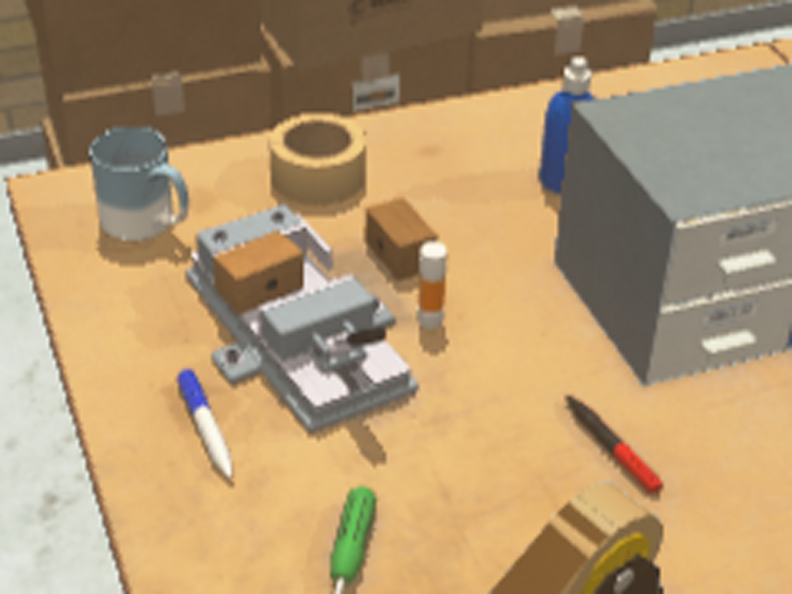

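The top view shows the vise turned about 10° anticlockwise. The crop is 3.3x with its origin at (130,110). The stop is at crop (135-215,265), the block at (212,337), the sliding jaw at (305,300) and the raised lever grip at (405,272). The side view agrees with this. Next I fit the poses from depth.

```bash
cat >> h.py <<'E'
def cloud(cam,d):
    c=get_calibration(cam);v,u=np.mgrid[:384,:512];m=d>0
    p=np.stack([(u-c['cx'])/c['fx']*d,(v-c['cy'])/c['fy']*d,d,np.ones_like(d)],-1)[m]
    return (p@np.array(c['extrinsics']).T)[:,:3]
E
python3 - <<'E'
from h import *
np.set_printoptions(precision=3,suppress=True)
s=bot.sense();print(s['tool_rot'])
for c in('top','side'):
    P=cloud(c,np.load(f'{c}0.npy'));P=P[(abs(P[:,0]-500)<150)&(abs(P[:,1]-150)<200)]
    print(c,'bench z',np.median(P[abs(P[:,2])<12,2]))
    for lo,hi in((22,36),(60,70.5),(71,80)):
        Q=P[(P[:,2]>lo)&(P[:,2]<hi)]
        # cluster on raster 2mm
        g=np.zeros((160,220),np.uint8);i=((Q[:,:2]-[350,-50])/2).astype(int)
        ok=(i>=0).all(1)&(i[:,0]<160)&(i[:,1]<220);Q=Q[ok];i=i[ok];g[i[:,0],i[:,1]]=1
        g=cv2.morphologyEx(g,cv2.MORPH_CLOSE,np.ones((4,4)))
        n,l=cv2.connectedComponents(g)
        for k in range(1,n):
            R=Q[l[i[:,0],i[:,1]]==k]
            if len(R)<40: continue
            r=cv2.minAreaRect(R[:,:2].astype(np.float32));print((lo,hi),len(R),'rect',np.array(r[0]),np.array(r[1]),round(r[2],1),'z',np.median(R[:,2]))
E
```

```text
[0.    0.113 0.994 0.   ]
top bench z -0.2554538516484399
(22, 36) 469 rect [499.494 186.62 ] [97.723 83.262] 10.9 z 29.65564658589483
(22, 36) 247 rect [497.521  62.032] [47.455 61.525] 10.5 z 29.489351820217053
(22, 36) 175 rect [554.01   73.213] [32.277 60.624] 11.6 z 29.49110176452473
(60, 70.5) 515 rect [489.278 250.49 ] [102.85   47.864] 7.6 z 65.03985813487657
(60, 70.5) 483 rect [511.989 120.357] [97.38  43.738] 10.8 z 66.44719746255464
(71, 80) 358 rect [478.739 197.549] [71.672 42.599] 14.8 z 75.0329844101459
side bench z 1.2999545904046954
(22, 36) 389 rect [520.367  75.311] [100.424  84.925] 9.2 z 30.580016371529496
(22, 36) 42 rect [528.559 197.213] [64.854 30.071] 49.2 z 31.897469542451972
(60, 70.5) 194 rect [490.121 252.847] [106.971  47.961] 4.0 z 66.28914036913318
(60, 70.5) 277 rect [511.605 120.192] [96.672 46.653] 9.3 z 67.82651814698079
(71, 80) 184 rect [478.631 195.845] [71.56  43.154] 16.0 z 76.65780459589519
```

```bash
A='[-0.0226,-0.0219,0,0,0]'
python3 -m handwheel '[[-0.0226,-0.0219,0,0,0],[-0.0226,-0.0219,0,0,0],[-0.0226,-0.0219,0,0,0],[-0.0226,-0.0219,0,0,0],[-0.0226,-0.0219,0,0,0],[-0.0226,-0.0219,0,0,0],[-0.0226,-0.0219,0,0,0],[-0.0226,-0.0219,0,0,0]]'
python3 -m handwheel '[[-0.0226,-0.0219,0.008,0,0],[-0.0226,-0.0219,0.008,0,0],[-0.0226,-0.0219,0.008,0,0],[-0.0226,-0.0219,0.008,0,0],[-0.0226,-0.0219,0.008,0,0],[-0.0226,-0.0219,0.008,0,0],[-0.0226,-0.0219,0.008,0,0],[-0.0226,-0.0219,0.008,0,0]]'
python3 -m handwheel '[[0,0,0,-5.8,0],[0,0,0,-5.8,0],[0,0,0,-5.8,0],[0,0,0,-5.8,0],[0,0,0,0,0],[0,0,0,0,0],[0,0,0,0,0],[0,0,0,0,0]]'
python3 - <<'E'
from h import *
np.set_printoptions(precision=2,suppress=True)
from scipy.optimize import minimize_scalar
s=bot.sense();q=s['tool_rot'];from scipy.spatial.transform import Rotation as R
print(s['time_s'],s['tcp_pos'],R.from_quat([q[1],q[2],q[3],q[0]]).as_matrix())
P=np.vstack([cloud('top',np.load('top0.npy')),cloud('side',np.load('side0.npy'))-[0,0,1.3]])
P=P[(abs(P[:,0]-500)<150)&(abs(P[:,1]-150)<200)]
O=np.array([505,158])
for psi in(9.7,10.2,10.7,11.2):
    t=np.radians(psi);vx=np.array([np.cos(t),np.sin(t)]);vy=np.array([-vx[1],vx[0]])
    X=(P[:,:2]-O)@vx;Y=(P[:,:2]-O)@vy;Z=P[:,2]
    print(psi)
    for n,m in(('fix',(Z>62)&(Z<70)&(Y>50)&(abs(X)<75)),('slide',(Z>62)&(Z<70)&(abs(Y+38)<40)&(abs(X)<75)),('ways',(Z>26)&(Z<33)&(abs(X)<75)),('block',(Z>72)&(Z<79)),('grip',(Z>85)&(Y<0)&(abs(X)<40))):
        print(n,m.sum(),'X',np.percentile(X[m],[1,3,50,97,99]),'Y',np.percentile(Y[m],[1,3,50,97,99]),'Z',np.median(Z[m]))
E
```

```text
time_s: 1.37
tcp_pos: [277.9, 396.3, 214.8]
tool_rot: [0.0, 0.113, 0.994, 0.0]
force: [0.6, 0.1, -0.2]
grip_width: 40.7
finger_force: 0.0
time_s: 2.03
tcp_pos: [414.9, 184.9, 150.5]
tool_rot: [0.0, 0.113, 0.994, 0.0]
force: [0.5, 0.0, 0.1]
grip_width: -0.1
finger_force: 0.0
time_s: 2.7
tcp_pos: [414.1, 186.4, 150.6]
tool_rot: [0.0, -0.088, 0.996, 0.0]
force: [0.8, -0.5, 0.3]
grip_width: 0.4
finger_force: 0.0
2.7 [414.09 186.35 150.65] [[-0.98 -0.18  0.  ]
 [-0.18  0.98  0.  ]
 [-0.    0.   -1.  ]]
9.7
fix 759 X [-59.28 -52.62  -5.85  43.06  46.01] Y [ 57.36  70.92  93.34 115.44 182.98] Z 65.20164080544191
slide 825 X [-50.2  -48.31  -3.02  44.83  47.12] Y [-62.87 -61.59 -40.7  -17.29 -16.09] Z 66.45943754789444
ways 1443 X [-53.76 -51.06  -3.72  46.71  48.77] Y [-125.51 -123.77  -71.6   126.17  192.71] Z 29.587890071581114
block 654 X [-75.35 -58.73 -21.7   34.23 114.07] Y [-101.64  -52.     42.    195.97  205.19] Z 75.12529647233941
grip 141 X [-9.45 -8.97 -1.33  8.87  9.89] Y [-151.7  -149.68 -134.73 -113.4  -112.06] Z 102.60597090635815
10.2
fix 760 X [-60.24 -51.92  -5.25  43.93 
[... 932 characters left out ...]
 206.41] Z 75.12529647233941
grip 141 X [-11.68 -11.33  -3.63   6.6    7.47] Y [-151.69 -149.69 -134.64 -113.43 -112.  ] Z 102.60597090635815
11.2
fix 761 X [-58.69 -50.48  -3.9   45.52  48.29] Y [ 58.71  70.97  93.53 115.82 203.6 ] Z 65.20713573105036
slide 825 X [-51.26 -49.25  -4.4   44.07  46.11] Y [-62.45 -61.52 -40.55 -17.36 -16.32] Z 66.45943754789444
ways 1446 X [-52.81 -51.46  -5.16  46.13  47.43] Y [-125.3  -123.77  -70.64  126.55  197.87] Z 29.582044567738798
block 654 X [-69.94 -56.95 -20.6   35.07 112.64] Y [-101.61  -54.16   42.51  197.26  207.04] Z 75.12529647233941
grip 141 X [-12.81 -12.49  -4.78   5.42   6.26] Y [-151.67 -149.68 -134.58 -113.44 -111.96] Z 102.60597090635815
```

```bash
python3 -m handwheel '[[0,0.0026,0.0138,-0.4,0],[0,0,0.0138,0,0],[0,0,0.0138,0,0],[0,0,0.0138,0,0],[0,0,0.0138,0,0],[0,0,0.0138,0,0],[0,0,0.0138,0,0],[0,0,0.0116,0,0]]'
python3 -m handwheel '[[-0.004,0,0,0,0],[-0.004,0,0,0,0],[-0.004,0,0,0,0],[-0.004,0,0,0,0],[-0.004,0,0,0,0],[-0.004,0,0,0,0],[-0.004,0,0,0,0],[-0.004,0,0,0,0]]'
python3 - <<'E'
from h import *
for c in('top',):
    a,d=grab_frame(c);np.save('top1.npy',d)
    cv2.imwrite('pics/t2.png',cv2.resize(a[150:260,150:290],None,fx=5,fy=5,interpolation=cv2.INTER_CUBIC))
E
```

```text
time_s: 3.37
tcp_pos: [413.5, 188.9, 41.6]
tool_rot: [-0.0, -0.092, 0.996, -0.0]
force: [0.6, -0.6, -0.7]
grip_width: 0.3
finger_force: 0.0
time_s: 4.03
tcp_pos: [445.5, 194.8, 42.6]
tool_rot: [0.0, -0.092, 0.996, 0.0]
force: [-1.3, -0.1, 0.5]
grip_width: 0.6
finger_force: 0.5
```

View pics/t2.png

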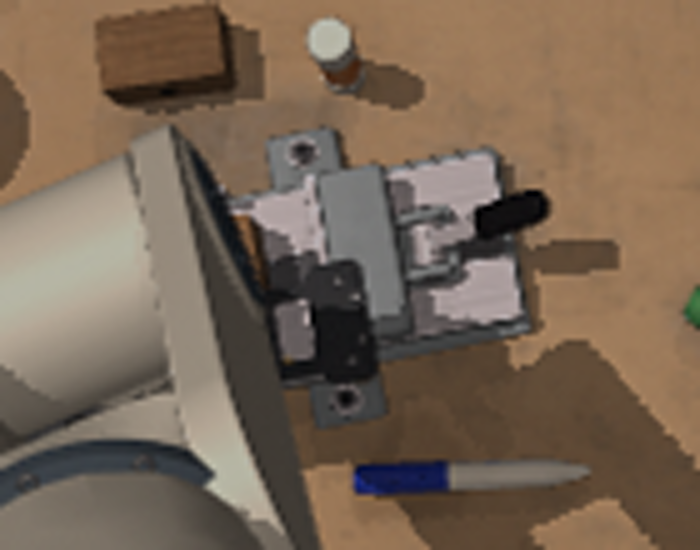

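The arm hides most of the block. Its far edge shows at crop (245,245), moving with the push. I continue by force.

```bash
python3 -m handwheel '[[-0.002,0,0,0,0],[-0.002,0,0,0,0],[-0.002,0,0,0,0],[-0.002,0,0,0,0],[-0.002,0,0,0,0],[-0.001,0,0,0,0],[-0.001,0,0,0,0],[-0.001,0,0,0,0]]'

```

```text
time_s: 4.75
tcp_pos: [457.8, 197.1, 42.3]
tool_rot: [-0.0, -0.092, 0.996, -0.0]
force: [-0.5, -0.7, 0.3]
grip_width: 0.2
finger_force: 0.4
```

```bash
python3 -m handwheel '[[-0.001,0,0,0,0],[-0.001,0,0,0,0],[-0.001,0,0,0,0],[0,0,0,0,0],[0,0,0,0,0],[0,0,0,0,0],[0,0,0,0,0],[0,0,0,0,0]]'

```

```text
time_s: 5.42
tcp_pos: [460.4, 197.5, 42.3]
tool_rot: [-0.0, -0.092, 0.996, -0.0]
force: [-3.9, -0.8, 2.3]
grip_width: 0.5
finger_force: 2.0
```

```bash
python3 -m handwheel '[[-0.001,0,0,0,0],[-0.001,0,0,0,0],[0,0,0,0,0],[0,0,0,0,0],[0,0,0,0,0],[0,0,0,0,0],[0,0,0,0,0],[0,0,0,0,0]]'

```

```text
time_s: 6.08
tcp_pos: [460.4, 197.3, 42.1]
tool_rot: [-0.002, -0.092, 0.996, -0.0]
force: [-9.5, -1.9, 7.4]
grip_width: 0.3
finger_force: 5.3
```

```bash
python3 -m handwheel '[[0.004,0,0,0,0],[0,0,-0.025,0,0],[0,0,-0.035,0,0],[0,0,-0.033,0,0],[0,-0.028,0,0,0],[0,-0.028,0,0,0],[0,-0.028,0,0,0],[0,-0.028,0,0,0]]'
python3 -m handwheel '[[-0.001,-0.027,0,0,0],[0,0,0,0,0],[0,0,0.015,0,0],[0,0,0.02,0,0],[0,0,0.02,0,0],[0,0,0.02,0,0],[0,0,0.01,0,0],[0,0,0,0,0]]'
python3 - <<'E'
from h import *
np.set_printoptions(precision=2,suppress=True)
s=bot.sense();vx=np.array([.983,.182]);vy=np.array([-.182,.983]);O=[502.5,158.6]
r=s['tcp_pos'][:2]-np.array(O);print('tcp vise',r@vx,r@vy,s['tcp_pos'][2])
a,d=grab_frame('top');P=cloud('top',d);b,d2=grab_frame('side')
cv2.imwrite('pics/t3.png',np.hstack([cv2.resize(a[150:260,150:290],None,fx=2.8,fy=2.8,interpolation=cv2.INTER_CUBIC),cv2.resize(b[110:220,160:300],None,fx=2.8,fy=2.8,interpolation=cv2.INTER_CUBIC)]))
Q=P[(P[:,2]>72)&(P[:,2]<78)];X=(Q[:,:2]-O)@vx;Y=(Q[:,:2]-O)@vy;m=(abs(X)<60)&(Y>10)&(Y<75);
print(cv2.minAreaRect(Q[m][:,:2].astype(np.float32)),X[m].mean(),Y[m].mean(),m.sum())
E
```

```text
time_s: 6.75
tcp_pos: [480.7, 86.3, 136.1]
tool_rot: [0.002, -0.093, 0.996, 0.0]
force: [-0.2, 1.0, -1.6]
grip_width: 0.6
finger_force: 0.0
time_s: 7.42
tcp_pos: [484.4, 61.1, 48.7]
tool_rot: [-0.001, -0.093, 0.996, -0.0]
force: [-0.3, -0.9, 0.6]
grip_width: 0.5
finger_force: 0.0
tcp vise -35.5082054827305 -92.57174428678553 48.68758775003484
((506.3154296875, 207.75413513183594), (77.16497039794922, 31.684066772460938), 2.287365436553955) 17.599925328290006 46.716234424740236 196
```

View pics/t3.png

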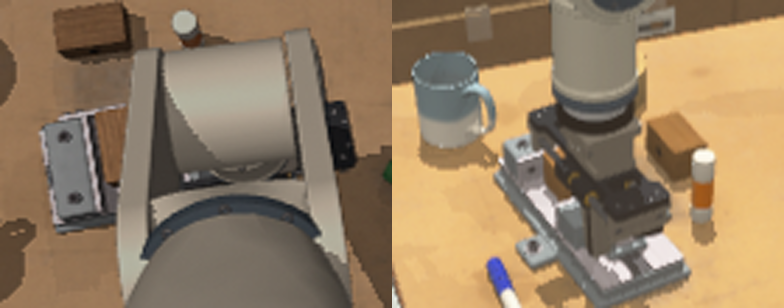

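The left half of the picture shows the block end against the stop at (110,140). The side half shows the fingers behind the sliding jaw, beside the tail. I push the jaw now.

```bash
python3 -m handwheel '[[0.0015,0.004,0,0,0],[0,0.004,0,0,0],[0,0.004,0,0,0],[0,0.004,0,0,0],[0,0.004,0,0,0],[0,0.004,0,0,0],[0,0.004,0,0,0],[0,0.004,0,0,0]]'

```

```text
time_s: 8.18
tcp_pos: [478.5, 92.0, 51.0]
tool_rot: [0.001, -0.093, 0.996, -0.0]
force: [1.0, -5.9, 4.5]
grip_width: 0.4
finger_force: 3.0
```

```bash
python3 -m handwheel '[[0,0.002,0,0,0],[0,0.002,0,0,0],[0,0.002,0,0,0],[0,0.002,0,0,0],[0,0.002,0,0,0],[0,0.002,0,0,0],[0,0.002,0,0,0],[0,0.002,0,0,0]]'
python3 - <<'E'
from h import *
np.set_printoptions(precision=2,suppress=True)
s=bot.sense();vx=np.array([.983,.182]);vy=np.array([-.182,.983]);O=[502.5,158.6]
r=s['tcp_pos'][:2]-np.array(O);print('tcp vise',r@vx,r@vy,s['tcp_pos'][2])
E
```

```text
time_s: 8.85
tcp_pos: [475.5, 107.7, 50.9]
tool_rot: [0.0, -0.093, 0.996, -0.0]
force: [0.2, -5.4, 5.3]
grip_width: 0.3
finger_force: 3.1
tcp vise -35.77630521698329 -45.16222603775497 50.88741192411401
```

```bash
python3 -m handwheel '[[0,0.001,0,0,0],[0,0.001,0,0,0],[0,0.001,0,0,0],[0,0.001,0,0,0],[0,0.001,0,0,0],[0,0.0005,0,0,0],[0,0,0,0,0],[0,0,0,0,0]]'

```

```text
time_s: 9.52
tcp_pos: [474.5, 113.1, 50.8]
tool_rot: [0.0, -0.093, 0.996, -0.0]
force: [0.2, -5.1, 4.4]
grip_width: 0.2
finger_force: 2.7
```

```bash
python3 -m handwheel '[[0,0.001,0,0,0],[0,0.001,0,0,0],[0,0.0005,0,0,0],[0,0,0,0,0],[0,0,0,0,0],[0,0,0,0,0],[0,0,0,0,0],[0,0,0,0,0]]'

```

```text
time_s: 10.18
tcp_pos: [474.0, 115.6, 50.7]
tool_rot: [0.0, -0.093, 0.996, -0.0]
force: [1.4, -5.0, 4.9]
grip_width: 0.4
finger_force: 2.7
```

```bash
python3 -m handwheel '[[0,0.001,0,0,0],[0,0.001,0,0,0],[0,0.001,0,0,0],[0,0,0,0,0],[0,0,0,0,0],[0,0,0,0,0],[0,0,0,0,0],[0,0,0,0,0]]'

```

```text
time_s: 10.85
tcp_pos: [473.7, 117.0, 50.8]
tool_rot: [0.0, -0.093, 0.996, -0.001]
force: [2.8, -16.0, 6.0]
grip_width: 0.6
finger_force: 8.4
```

```bash
python3 -m handwheel '[[0,-0.005,0,0,0],[0,-0.01,0,0,0],[0,-0.01,-0.03,0,0],[0,-0.02,-0.03,0,0],[0,-0.03,-0.03,0,0],[0,-0.03,0,0,0],[0,-0.03,0,0,0],[0,-0.03,0,0,0]]'
cat > look.py <<'E'
from h import *
import sys
np.set_printoptions(precision=2,suppress=True)
n=sys.argv[1]
s=bot.sense();vx=np.array([.983,.182]);vy=np.array([-.182,.983]);O=[502.5,158.6]
r=s['tcp_pos'][:2]-np.array(O);print('tcp vise',r@vx,r@vy,s['tcp_pos'][2],s['time_s'])
a,d=grab_frame('top');b,d2=grab_frame('side');np.save('top%s.npy'%n,d)
cv2.imwrite(f'pics/l{n}.png',np.hstack([cv2.resize(a[170:250,150:250],None,fx=4,fy=5,interpolation=cv2.INTER_CUBIC),cv2.resize(b[120:200,180:280],None,fx=4,fy=5,interpolation=cv2.INTER_CUBIC)]))
for c,dd,o in(('top',d,0),('side',d2,1.3)):
    P=cloud(c,dd)-[0,0,o];X=(P[:,:2]-O)@vx;Y=(P[:,:2]-O)@vy;Z=P[:,2]
    for nm,m in(('blk',(Z>71)&(Z<79)&(abs(X)<70)&(Y>10)&(Y<75)),('slide',(Z>62)&(Z<70)&(abs(X)<60)&(abs(Y)<45)),('fix',(Z>62)&(Z<70)&(abs(X)<53)&(Y>60)&(Y<130)),('stop',(Z>52)&(Z<62)&(X>44)&(X<70)&(Y>20)&(Y<75)),('grip',(Z>80)&(Z<124)&(abs(X)<25)&(Y<-30)&(Y>-140))):
        if m.sum()>5:
            q=np.c_[X[m],Y[m]].astype(np.float32);print(c,nm,m.sum(),'X',np.percentile(q[:,0],[1,50,99]),'Y',np.percentile(q[:,1],[1,50,99]),'ang',cv2.minAreaRect(q)[2],'Z',np.median(Z[m]))
E
python3 look.py 4
```

```text
time_s: 11.52
tcp_pos: [503.6, -44.5, 140.6]
tool_rot: [0.001, -0.093, 0.996, 0.0]
force: [-0.1, 0.7, 0.1]
grip_width: 0.5
finger_force: 0.0
tcp vise -35.827763456350155 -199.81986506816278 140.55929698316442 11.5167
top blk 395 X [-24.14  11.85  48.48] Y [24.68 46.6  68.55] ang 0.3129047751426697 Z 74.94632987825548
top slide 518 X [-48.57  -1.47  48.54] Y [-21.16   2.11  25.09] ang 82.70936584472656 Z 66.46680878977918
top fix 479 X [-49.2    0.04  49.03] Y [ 69.46  92.08 114.19] ang 0.5912846326828003 Z 65.12727551248327
top stop 16 X [52.7  54.32 56.3 ] Y [31.52 51.67 74.49] ang 1.3923935890197754 Z 59.136401945703824
top grip 86 X [-8.74 -0.08 11.19] Y [-101.02  -84.91  -66.85] ang 0.47034940123558044 Z 95.84812899549945
side blk 190 X [-25.22   6.04  38.97] Y [21.95 45.25 68.63] ang 86.29087829589844 Z 74.94589963646355
side slide 284 X [-49.36  -8.01  34.78] Y [-23.71   1.67  33.85] ang 89.2261734008789 Z 66.60185376339912
side fix 190 X [-49.64 -12.93  40.94] Y [ 67.39  94.28 114.82] ang 88.84994506835938 Z 65.49016326664356
side grip 33 X [-8.55 -6.34  4.2 ] Y [-107.1   -92.4   -68.01] ang 81.70191192626953 Z 99.14254826055738
```

View pics/l4.png

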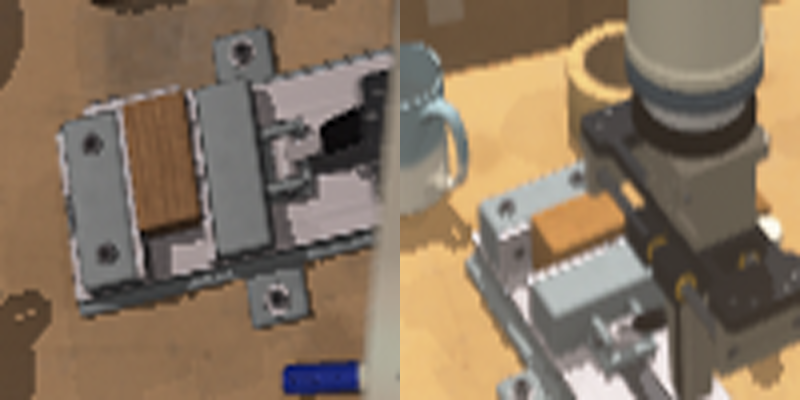

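The top half shows the block square between the jaws (measured X -25..50, tilt 0.3°) with its end against the stop at (150,95). The jaw face is at Y 25, touching the block, and the grip is raised at (350,125). Next is the lever.

```bash
python3 -m handwheel '[[0,0.035,-0.01,0,0],[0,0.035,0,0,0],[0,0.035,0,0,0],[0,0.034,0,0,0],[-0.018,0,0,0,0],[-0.018,0,0,0,0],[0,0,0.02,0,0],[0,0,0.012,0,0]]'
python3 - <<'E'
from h import *
s=bot.sense();vx=np.array([.983,.182]);vy=np.array([-.182,.983])
r=s['tcp_pos'][:2]-np.array([502.5,158.6]);print('tcp vise',r@vx,r@vy,s['tcp_pos'][2])
E
```

```text
time_s: 12.28
tcp_pos: [513.4, 101.5, 117.0]
tool_rot: [0.0, -0.093, 0.996, 0.0]
force: [-0.6, 0.3, -0.2]
grip_width: 0.8
finger_force: 0.0
tcp vise 0.3279653344073594 -58.10251338405124 116.98996632832842
```

```bash
python3 -m handwheel '[[0,-0.0033,0.0085,0,0],[0,-0.0037,0.0028,0,0],[0,-0.0036,0.0028,0,0],[0,-0.0033,0.0032,0,0],[0,-0.0033,0.0033,0,0],[0,-0.0029,0.0036,0,0],[0,-0.0028,0.0037,0,0],[0,-0.0024,0.0039,0,0]]'
python3 -m handwheel '[[0,-0.0024,0.0039,0,0],[0,-0.0019,0.0042,0,0],[0,-0.0019,0.0042,0,0],[0,-0.0014,0.0044,0,0],[0,-0.0013,0.0044,0,0],[0,-0.0009,0.0045,0,0],[0,-0.0008,0.0045,0,0],[0,0,0,0,0]]'

```

```text
time_s: 12.95
tcp_pos: [518.2, 74.9, 86.1]
tool_rot: [0.0, -0.092, 0.996, 0.0]
force: [0.7, -0.5, 1.4]
grip_width: 0.4
finger_force: 0.9
time_s: 13.62
tcp_pos: [519.9, 64.8, 55.5]
tool_rot: [0.0, -0.092, 0.996, 0.0]
force: [1.2, -1.8, 1.9]
grip_width: 0.2
finger_force: 1.2
```

```bash
python3 -m handwheel '[[0,0,0.001,0,0],[0,0,0.001,0,0],[0,0,0.001,0,0],[0,0,0,0,0],[0,0,0,0,0],[0,0,0,0,0],[0,0,0,0,0],[0,0,0,0,0]]'

```

```text
time_s: 14.28
tcp_pos: [520.2, 64.8, 54.8]
tool_rot: [0.0, -0.092, 0.996, -0.0]
force: [-5.8, -3.1, 31.2]
grip_width: 0.1
finger_force: 15.7
```

```bash
python3 -m handwheel '[[0,0,-0.004,0,0],[0,0,-0.02,0,0],[0,0,-0.03,0,0],[0,0,-0.035,0,0],[0,-0.03,0,0,0],[0,-0.035,0,0,0],[0,-0.035,0,0,0],[0,-0.035,0,0,0]]'
python3 -m handwheel '[[0,-0.035,0,0,0],[0,-0.035,0,0,0],[0,-0.03,0,0,0],[0,0,0,0,0],[0,0,0,0,0],[0,0,0,0,0],[0,0,0,0,0],[0,0,0,0,0]]'
sed -i 's/(Z>80)&(Z<124)/(Z>42)\&(Z<124)/' look.py; python3 look.py 5
```

```text
time_s: 14.95
tcp_pos: [544.2, -68.6, 141.6]
tool_rot: [-0.0, -0.093, 0.996, 0.0]
force: [0.2, -1.0, 0.2]
grip_width: 0.7
finger_force: 0.0
time_s: 15.62
tcp_pos: [562.7, -164.8, 141.7]
tool_rot: [-0.0, -0.093, 0.996, 0.0]
force: [-0.1, 0.2, -0.0]
grip_width: 0.2
finger_force: 0.0
tcp vise 0.31286636516361455 -328.8391724716282 141.7376856883311 15.6167
top blk 390 X [-24.36  11.78  48.11] Y [24.76 46.96 68.7 ] ang 88.8225326538086 Z 74.78418387433078
top slide 520 X [-48.24  -0.53  49.59] Y [-21.04   2.23  32.32] ang 88.87425994873047 Z 66.47163589848776
top fix 488 X [-48.91  -3.26  48.42] Y [ 69.83  92.13 114.11] ang 0.5485042333602905 Z 65.12020360412941
top stop 17 X [50.3  54.06 55.9 ] Y [24.4  51.51 74.44] ang 85.89372253417969 Z 59.89427173179001
top grip 258 X [-20.63   0.19  21.17] Y [-128.66  -68.44  -30.88] ang 81.04857635498047 Z 53.17488492223811
side blk 211 X [-24.17  10.53  47.58] Y [23.58 44.57 71.67] ang 0.4412359595298767 Z 74.78513629427682
side slide 344 X [-48.59  -0.87  49.6 ] Y [-23.42   0.71  30.52] ang 88.16465759277344 Z 66.44779042802146
side fix 199 X [-49.   -11.79  47.22] Y [ 68.61  92.86 114.87] ang 89.0621109008789 Z 65.60900550403422
side grip 198 X [-20.88  -1.48  20.07] Y [-131.03  -71.04  -31.4 ] ang 1.5592317581176758 Z 52.504611879021425
```

View pics/l5.png

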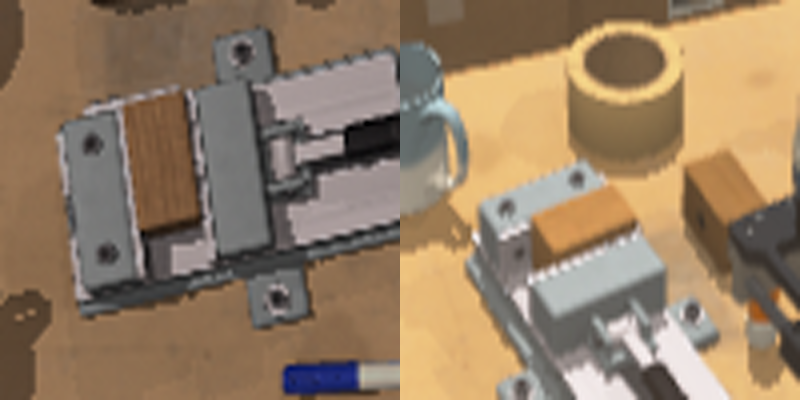

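The block is at the stop and square between the jaws, and the lever grip lies flat at (370,138), at about z 53–55 mm. The robot is clear, so I hand in.

```bash
python3 -c "
from plant import hand_in
print(hand_in())"
```

```text
the job is handed in; nothing more can be done
None
```

The job is handed in at about 16 s of the 42 s limit: the block is against the stop and square and tight between the jaws, the cam lever was then pressed flat, and the robot is clear; the verdict was not shown.

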